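# Check the chilled vial block with the contact probe

## Task

Somebody parked a roll of label tape on the post of the chilled vial block, over the measuring mark: slide it up off the post, set it down flat on the bench (do not drop it) and let go. Then take the contact thermometer probe out of its leaning stand and hold it upright with its sprung tip on the small round mark, pressing gently so that the tip is about half pushed in and not bottomed. Finish while still holding the probe there, and leave the tub, the bottle and the loose vial where they stand.

Things in the scene. Friction and masses are not known exactly. Their poses are not given: they have to be found in the camera images.
- block: Chilled aluminium vial block, fixed to the bench, 130 mm (x) by 130 mm (y), 45 mm high, with a steel post standing on it. Origin at bench level on the post's axis; the block reaches from x -45 to +85 mm and y -65 to +65 mm of its own frame, z up. Ten capped vials (16 mm across, two rows along y at x 48 and 70 mm, y -48 to +48 mm) stand 25 mm out of its top, on the +x part.
- post_top (a point): Centre of the top of the block's upright steel post: 16 mm diameter, standing 40 mm above the block's top (85 mm above the bench).
- mark (a point): Centre of the measuring mark, a dark flat disc 14 mm across let in flush with the block's top (45 mm above the bench), 22 mm from the post's axis on the block's +y side. The roll covers it at the start.
- roll: Roll of tan label tape, a ring 56 mm outside diameter, 25 mm bore, 24 mm high, about 60 g, lying flat around the post on the block's top. Origin at the centre of its underside, z along its axis (up).
- stand: Probe stand, fixed to the bench: dark base plate 120 x 80 x 8 mm and a white socket, 36 mm square, leaning 20 degrees from vertical so that its top leans to the stand's own -x. Origin at bench level; z up.
- stand_mouth (a point): Centre of the mouth of the socket's hole (12 mm wide, about 60 mm deep along the lean), 80 mm above the bench and 20 mm to -x of the stand's origin.
- probe: Pen-shaped probe, about 100 g. Origin at the free end of its tip; z runs up its axis to the handle. From the tip: brass tip 6 mm across to 14 mm, steel stem 10 mm across to 62 mm, round grey handle 18 mm across to 136 mm, black cap 22 mm across to 150 mm. Starts in the stand, handle shoulder at the mouth, leaning 20 degrees to the stand's -x; pulls out freely along its axis.
- probe_end (a point): Free end of the probe's sprung tip.
- probe_tip (a joint): How far the sprung tip is pushed into the probe, in m: 0 free, 0.012 bottomed. The spring takes about 0.8 N to start and 0.4 N more per mm (about 3.2 N half way, 5.6 N at the stop).
- tub: Bystander: open clear plastic tub, 100 x 160 x 60 mm. Origin at the centre of its underside.
- bottle: Bystander: white bottle, 60 mm diameter, 150 mm high. Origin at the centre of its underside.
- vial: Bystander: loose capped vial, 22 mm diameter, 48 mm high, standing on the bench. Origin at the centre of its underside.
Not all that is in view belongs to the job. Leave any pink or purple look-alike of the probe alone.

How it is judged (in metres and radians):
On the way, in this order (a step that is already met when the one before it is completed fails the run):
1. the roll is lifted clear of the post in the fingers (z of roll in the frame of block above 0.087 m and contact force between the fingers and roll above 0.5 N), for 0.1 s.
2. the roll lies flat on the bench, let go and still (height (world z) of roll below 0.006 m and angle between roll's own z axis and vertical below 0.12 rad and contact force between the fingers and roll below 0.1 N and linear speed of roll below 0.02 m/s), for 0.2 s.
3. the probe is out of its stand, in the fingers (contact force between the fingers and probe above 1 N and contact force between stand and probe below 0.1 N and distance between probe_end and stand_mouth above 0.08 m), for 0.1 s.
4. the probe is held upright with its sprung tip pressed lightly on the mark (horizontal distance between probe_end and mark below 0.006 m and angle between probe's own z axis and vertical below 0.14 rad and value of joint probe_tip between 0.002 and 0.0105 m and contact force between probe and block between 0.8 and 8 N and contact force between the fingers and probe above 1 N and contact force between stand and probe below 0.1 N and z of probe_end in the frame of block between 0.042 and 0.048 m), for 0.5 s.
At the end, for the whole second after the job is handed in: Probe held by the fingers, clear of the stand, upright within 8 degrees, its end within 6 mm of the mark's centre on the block, tip pushed in 2 to 10.5 mm, pressing with 0.8 to 8 N; the roll flat (within 7 degrees) and still on the bench, untouched by the fingers (all of step 2 and all of step 4); the arm keeps its last pose, push and grip.
It fails at once if the roll is let go more than 30 mm above the bench after leaving the post (contact force between the fingers and roll below 0.05 N and height (world z) of roll above 0.03 m and distance of roll from where it was at the start of the episode above 0.055 m).
It fails at once if the probe is pressed on the block with more than 20 N (contact force between probe and block above 20 N).
It fails at once if the tub, the bottle or the loose vial is moved by more than 30 mm or tipped over (distance of any of tub, bottle, vial from where it was at the start of the episode above 0.03 m or angle between any of tub, bottle, vial's own z axis and vertical above 0.5 rad).
It also fails if it takes over 64 s, if anything falls off the work surface, if the arm or the gripper's body presses on something with over 40 N, if the wrist force passes 120 N, or if a joint passes its speed limit or range.

## Robot

A 6-joint arm with a two-finger parallel gripper is mounted at the origin on the work surface. World frame = base frame: x ahead of the robot, y to its left, z up, the work surface at z = 0. Lengths are in mm, angles in rad, forces in N, time in s.
With the tool pointing down it reaches from about 400 to 925 mm from the base axis. Payload 12.5 kg.
Tool frame: the origin (TCP) lies at the very end of the fingers, on their centre line; the grasp point (between the pads) lies behind it (env.grip_depth is the z of the grasp point in the tool frame, in mm); z points along the fingers, y is the line along which they close (so a half turn about z gives the same grasp; the last joint's range is limited). The gripper opens to 95 mm and grips with 3 to 60 N. Pads are 20 mm wide; open, the fingers measure 119 mm over their backs; the gripper's body (75 mm by 180 mm) begins 59 mm behind the grasp point.
Start: joints at [1.023, 0.491, 1.559, -0, 1.092, -0.106], TCP at [267.216, 565.015, 214.661] pointing down, gripper open.
Joint ranges: [-3.1, 3.1], [-0.84, 2.19], [0.05, 2.79], [-1.13, 4.28], [0.06, 2.93], [-2.69, 2.69]. Speed limits (rad/s): [2.22, 2.22, 2.79, 3.14, 3.14, 3.14].

## Interface

Orientations are given as [roll, pitch, yaw] about the fixed x, y, z axes, in that order (R = Rz(yaw) Ry(pitch) Rx(roll)).
In Python, from cell import env, optics gives the robot as it stands.
- The arm moves only by the tool step_arm, never from a script. Its argument "moves" is a list of rows, each an object of numbers: "tx", "ty", "tz": the shift along the tool's x, y, z in mm; "roll": the turn about the tool's z in rad. In form: [{"tx": .., "ty": .., "tz": .., "roll": ..}, ...]. A call has 1 to 12 rows; each row is the pose to reach, as a shift and turn from the pose commanded when the call began, along the tool's axes at that moment; what a row does not reach only later rows make up. A row lasts 1/12 s, in which the tool goes at most 41.7 mm and 7.16 degrees, less where a joint would pass 70% of its speed; a pose out of reach is approached as far as the arm can. A call with a gripper value outside its range is refused whole. "grip" is the finger opening in mm, from 0 to 95.1, set as the call begins (left out, the last holds). The fingers move at their own pace and stop on an object; the grip force is fixed at half the most. Time passes only in rows, so rows that repeat a pose let the fingers close. It gives the time, the measured TCP pose, the force, the opening and the grip force at its end, in the units of the state.
- env.state(): the state, without advancing time (a new reading comes with each control period).
- optics.read_camera(name): name is "scene" or "side" or "wrist"; returns a dict with "pixels" (480x640x3 uint8, blue, green, red), "mtx" (3x3 intrinsics, pixels), "dist" ([k1, k2, p1, p2, k3] as OpenCV has them; the pictures are not rectified), "view" (4x4, takes a point from world to camera coordinates). Camera axes: x right, y down, z forward; pixel columns grow to the right and rows downward; lengths in mm; the calibration is good to about 2 mm. A picture is of the moment at which its call begins. There is no depth.
- env.job_done(): hands the job in; it is judged then, once.
The state is a dict: "t": time; "joints": joint angles; "qvel": joint speeds; "tau": joint torques, N m; "eef_pos": TCP position; "tcp_rot": TCP orientation; "ft_force": force on the tool from outside, world axes, zero at the start; "moment": the same for the moment, N m; "opening": opening from 0.0 (shut) to 1.0 (fully open); "grip_force": force on a finger pad.
Only numpy, scipy, OpenCV 4.12 (cv2) and the standard library are available. Lean on these libraries where they do the work, as an engineer would, in place of code of your own. Each camera call takes 0.05 s, during which the arm holds its last target. There are 200 camera calls.

## Working session

There is one attempt and no reset: what is moved stays moved. The work goes in short steps, Python scripts to look and compute and a tool call to move; the robot and the scene stay as the last step left them, time stands still between calls to the robot, and variables do not carry over. Pictures are saved under pics/ and viewed, at most 10 in all, crops included, and the job is handed in when it is done.

Besides the shell and the picture viewer there is one more tool, called in YAML: its name, and indented under it one key for each argument. step_arm: Moves the arm, as the interface text tells. Its arguments: {"type":"object","properties":{"moves":{"type":"array"},"grip":{"type":"number"}},"required":["moves"]}

```bash
ls; mkdir -p pics
python3 - <<'E'
from cell import env, optics
import cv2,numpy as np
for n in("scene","side","wrist"):
    r=optics.read_camera(n); cv2.imwrite(f"pics/{n}0.png",r["pixels"])
    print(n,r["mtx"].tolist(),np.round(r["dist"],4)); print(np.round(r["view"],3).tolist())
    np.savez(f"{n}0.npz",**r)
print(env.state(),env.grip_depth)
E
```

```text
pics
scene [[450.32350095850876, 0.0, 327.6448789168596], [0.0, 450.32350095850876, 230.07448339370893], [0.0, 0.0, 1.0]] [-0.09  0.    0.    0.    0.  ]
[[0.22, 0.975, 0.013, -256.458], [0.655, -0.138, -0.743, -335.867], [-0.723, 0.172, -0.67, 1390.79], [0.0, 0.0, 0.0, 1.0]]
side [[486.43104423897137, 0.0, 311.19500415217004], [0.0, 486.43104423897137, 239.52466520357038], [0.0, 0.0, 1.0]] [-0.0554  0.      0.      0.      0.    ]
[[-0.916, -0.4, -0.022, 640.021], [-0.244, 0.6, -0.762, 167.524], [0.318, -0.693, -0.647, 791.848], [0.0, 0.0, 0.0, 1.0]]
wrist [[385.5885655345346, 0.0, 314.5693761621319], [0.0, 385.5885655345346, 243.33703674155194], [0.0, 0.0, 1.0]] [-0.0283  0.      0.      0.      0.    ]
[[0.428, 0.904, -0.0, -624.759], [0.873, -0.413, 0.26, -29.67], [0.235, -0.112, -0.966, 389.792], [0.0, 0.0, 0.0, 1.0]]
{'t': 0.15, 'joints': array([ 1.02342640e+00,  4.91419861e-01,  1.55929356e+00,  3.28368035e-06,
        1.09168440e+00, -1.05579337e-01]), 'qvel': array([-0.00015932, -0.00102657, -0.00221957, -0.00096575,  0.00031945,
       -0.00098575]), 'tau': array([ 1.88658982e-03, -6.12897563e+01, -2.58280009e+01,  6.92482525e-02,
        4.72949026e-02, -1.44405703e-04]), 'eef_pos': array([267.1051461 , 564.86638711, 214.20222822]), 'tcp_rot': array([-3.14079228e+00, -8.77473017e-05,  2.69980051e+00]), 'ft_force': array([-1.07044139,  0.38402119, -0.46655505]), 'moment': array([-0.03575968, -0.03811045, -0.03022556]), 'grip_force': 0.0, 'opening': 0.9985286672823523} -18.8
```

View pics/scene0.png

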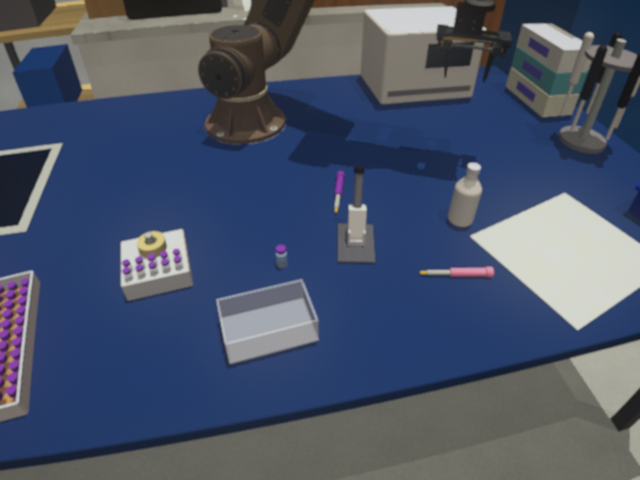

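View pics/side0.png

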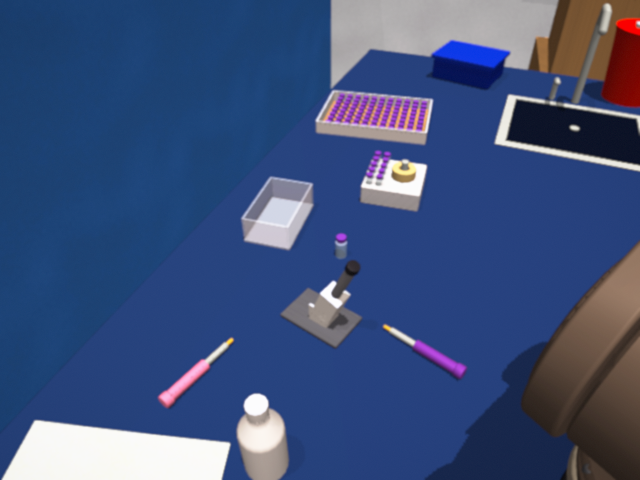

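Scene view: roll (152,243) on the block (155,262); grey-and-black probe in the white stand, cap (359,170), stand (356,240); tub (267,320), bottle (464,197), vial (281,256). 
Look-alikes: purple pen (339,190) and pink pen (457,272) in scene, (425,350) and (197,372) in side. The real probe is the grey one with a black cap, in the stand, at side (345,280). Next is one close crop composite to check that, together with the measurements.

```bash
cat > h.py <<'E'
import cv2,numpy as np
def ray(c,p):
    u=cv2.undistortPoints(np.array([[p]],float),c["mtx"],c["dist"])[0,0]
    R,t=c["view"][:3,:3],c["view"][:3,3]
    d=R.T@np.array([*u,1]); return -R.T@t,d/np.linalg.norm(d)
def plane(c,p,z):
    o,d=ray(c,p); return o+d*(z-o[2])/d[2]
def tri(*cp):
    A=np.zeros((3,3));b=np.zeros(3);L=[]
    for c,p in cp:
        o,d=ray(c,p);P=np.eye(3)-np.outer(d,d);A+=P;b+=P@o;L.append((o,P))
    X=np.linalg.solve(A,b); return X,[round(float(np.linalg.norm(P@(X-o))),2) for o,P in L]
def proj(c,X):
    return cv2.projectPoints(np.array(X,float).reshape(-1,1,3),cv2.Rodrigues(c["view"][:3,:3])[0],c["view"][:3,3],c["mtx"],c["dist"])[0][:,0]
def load(f): return dict(np.load(f))
def blob(c,lo,hi,box):
    x0,y0,x1,y1=box;h=cv2.cvtColor(c["pixels"],cv2.COLOR_BGR2HSV)[y0:y1,x0:x1]
    m=cv2.inRange(h,np.array(lo),np.array(hi));n,l,s,ce=cv2.connectedComponentsWithStats(m)
    i=1+np.argmax(s[1:,4]);return ce[i]+[x0,y0],s[i],(l==i)
E
python3 - <<'E'
from h import *
s,d=load("scene0.npz"),load("side0.npz")
def crop(c,x,y,w,h,k): return cv2.resize(c["pixels"][y:y+h,x:x+w],None,fx=k,fy=k,interpolation=cv2.INTER_CUBIC)
a=np.hstack([crop(s,110,220,100,75,4),crop(d,350,145,100,75,4)])
b=np.hstack([crop(s,310,160,100,75+35,4)[:, :],crop(d,280,250,100,110,4)])[:]
im=np.vstack([a,cv2.resize(b,(800,300))]);
b2=np.hstack([crop(s,320,160,80,110,2.7),crop(d,280,255,110,110,2.7)])
cv2.imwrite("pics/crop.png",np.vstack([a,np.pad(b2,((0,3),(0,800-b2.shape[1]),(0,0)))[:300]]))
for c,box in((s,(120,225,180,262)),(d,(380,150,430,195))):
    print(blob(c,(12,70,70),(32,255,255),box)[:2])
E
```

```text
(array([151.57582938, 244.02369668]), array([ 18,   6,  27,  26, 422], dtype=int32))
(array([403.39193084, 172.42939481]), array([ 12,  12,  24,  20, 347], dtype=int32))
```

View pics/crop.png

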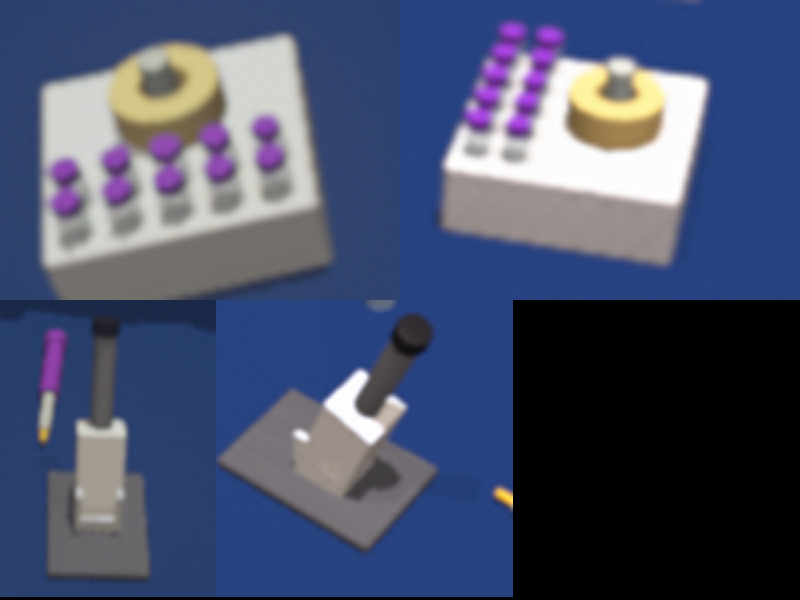

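The crop confirms the choice: the grey, black-capped probe stands in the white socket, with the purple pen beside it on the bench. The roll is around the post, whose top is at scene (148.8,234.5) and side (405,161.5).

Run:
```python
from h import *
np.set_printoptions(precision=1,suppress=True)
s,d=load("scene0.npz"),load("side0.npz")
P=lambda n,a,b:print(n,*tri((s,a),(d,b)))
P("post",(148.75,234.5),(405,161.5))
P("roll",(151.6,244.0),(403.4,172.4))
P("cap",(358.9,168),(353,266.1)); P("mouth",(357.8,205.6),(336.3,295))
print("block top scene");
for p in((120.5,241.2),(183.7,229),(189.5,271.7),(121.2,285.5)):print(plane(s,p,45))
print("side");
for p in((427,165),(420.5,195.7),(361.2,185.7)):print(plane(d,p,45))
print("plate scene")
for p in((338.5,223.7),(372.6,224.4),(337.8,262.6),(375.2,262.6)):print(plane(s,p,8))
print("plate side")
for p in((308.5,288.3),(280.7,314.6),(335.6,347.6),(362.2,318)):print(plane(d,p,8))
print("vial",plane(s,(281,248),48),"bottle",plane(s,(473,170),150),"tub")
for p in((217,297),(305,283),(317,318),(228,335)):print(plane(s,p,60))
```

```text
post [ 570.  -232.3   82.6] [0.46, 0.46]
roll [ 570.  -232.5   55.1] [0.87, 0.87]
cap [537.9 205.6 157.9] [0.47, 0.47]
mouth [565.2 200.4  79.9] [0.17, 0.17]
block top scene
[ 535.3 -302.    45. ]
[ 523.9 -171.    45. ]
[ 652.8 -158.5   45. ]
[ 662.7 -286.9   45. ]
side
[ 530.7 -298.7   45. ]
[ 514.8 -170.5   45. ]
[ 645.7 -159.1   45. ]
plate scene
[534.7 167.6   8. ]
[553.1 243.3   8. ]
[653.8 137.    8. ]
[670.1 213.4   8. ]
plate side
[642.2 141.    8. ]
[661.4 217.4   8. ]
[547.3 246.5   8. ]
[527.9 170.6   8. ]
vial [627.3  24.1  48. ] bottle [581.8 446.6 150. ] tub
[ 740.1 -107.2   60. ]
[739.8  52.7  60. ]
[822.   58.1  60. ]
[825.8 -93.1  60. ]
```

```bash
cat > go.py <<'E'
import sys,numpy as np
from cell import env
from scipy.spatial.transform import Rotation as Ro
def delta(x,y,z,yaw):
    s=env.state();R=Ro.from_euler('xyz',s["tcp_rot"]).as_matrix()
    d=R.T@(np.array([x,y,z])-s["eef_pos"]);r=-(yaw-s["tcp_rot"][2]);r=(r+np.pi)%(2*np.pi)-np.pi
    print("tx ty tz",np.round(d,1),"roll",round(r,3),"alt",round(r-np.sign(r)*np.pi,3),"t",s["t"],"j6",round(s["joints"][5],2))
if __name__=="__main__": delta(*map(float,sys.argv[1:]))
E
python3 go.py 570 -232 200 3.246
```

```text
tx ty tz [-614.5 -590.8   14.6] roll -0.546 alt 2.595 t 0.15 j6 -0.11
```

step_arm:
  moves:
    - {"tx":-26,"ty":-25,"tz":0,"roll":-0.05}
    - {"tx":-51,"ty":-49,"tz":0,"roll":-0.1}
    - {"tx":-77,"ty":-74,"tz":0,"roll":-0.14}
    - {"tx":-102,"ty":-98,"tz":0,"roll":-0.18}
    - {"tx":-128,"ty":-123,"tz":0,"roll":-0.23}
    - {"tx":-154,"ty":-148,"tz":0,"roll":-0.27}
    - {"tx":-179,"ty":-172,"tz":0,"roll":-0.32}
    - {"tx":-205,"ty":-197,"tz":0,"roll":-0.36}
    - {"tx":-230,"ty":-221,"tz":0,"roll":-0.41}
    - {"tx":-256,"ty":-246,"tz":0,"roll":-0.46}
    - {"tx":-282,"ty":-271,"tz":0,"roll":-0.5}
    - {"tx":-307,"ty":-295,"tz":0,"roll":-0.546}
  grip: 95

```text
t: 1.15
eef_pos: [418.8, 165.3, 214.7]
tcp_rot: [3.142, 0.0, -3.035]
ft_force: [0.7, 0.1, -0.4]
opening: 0.996
grip_force: 0.0
```

```bash
python3 go.py 570 -232 200 3.246
```

```text
tx ty tz [-108.2 -411.1   14.7] roll 0.002 alt -3.14 t 1.15 j6 -1.45
```

step_arm:
  moves:
    - {"tx":-10,"ty":-37,"tz":0}
    - {"tx":-20,"ty":-74,"tz":0}
    - {"tx":-29,"ty":-111,"tz":0}
    - {"tx":-39,"ty":-148,"tz":0}
    - {"tx":-49,"ty":-185,"tz":0}
    - {"tx":-59,"ty":-222,"tz":0}
    - {"tx":-68,"ty":-260,"tz":0}
    - {"tx":-78,"ty":-297,"tz":0}
    - {"tx":-88,"ty":-334,"tz":0}
    - {"tx":-98,"ty":-371,"tz":0}
    - {"tx":-108,"ty":-411,"tz":15}
    - {"tx":-108,"ty":-411,"tz":15}

```text
validation failed for argument at $.mo...
```

```bash
python3 - <<'E'
from cell import env,optics
from h import *
c=optics.read_camera("wrist");np.savez("w1.npz",**c);cv2.imwrite("pics/w1.png",c["pixels"])
print(env.state()["eef_pos"],env.state()["tcp_rot"],env.state()["ft_force"]);print(proj(c,[[570,-232,85],[567.7,-210.4,45],[570,-232,69]]))
E
python3 go.py 570 -232 100 3.246
```

```text
[420.69591368 161.55730986 214.62739587] [-3.14035651e+00  5.91600021e-04 -3.03272740e+00] [ 2.20112245 -1.07342208 -0.37033107]
[[-135.90001706  349.42316219]
 [ -73.19005791  329.32628677]
 [-117.93433307  340.79052568]]
tx ty tz [-105.6 -407.3  115.2] roll 0.004 alt -3.137 t 1.2 j6 -1.46
```

View pics/w1.png

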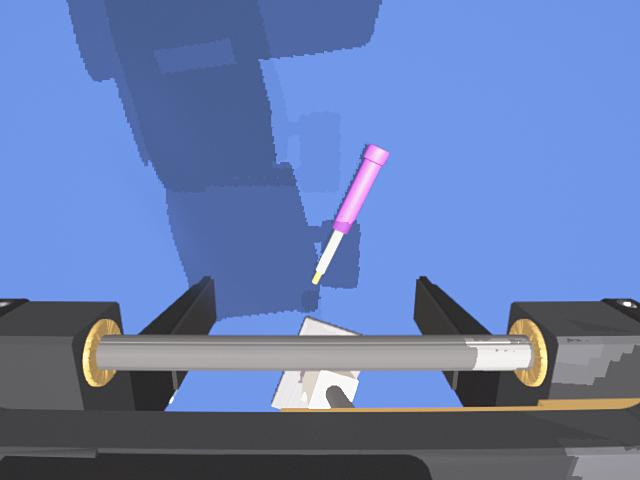

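The arm had not moved because the call was refused, so this picture shows the purple pen (350,200) and the stand at (325,370), partly behind the gripper's bar. I'll repeat the move with all fields filled in.

step_arm:
  moves:
    - {"tx":-10,"ty":-37,"tz":0,"roll":0}
    - {"tx":-20,"ty":-74,"tz":0,"roll":0}
    - {"tx":-29,"ty":-111,"tz":0,"roll":0}
    - {"tx":-39,"ty":-148,"tz":0,"roll":0}
    - {"tx":-49,"ty":-185,"tz":0,"roll":0}
    - {"tx":-59,"ty":-222,"tz":0,"roll":0}
    - {"tx":-68,"ty":-260,"tz":0,"roll":0}
    - {"tx":-78,"ty":-297,"tz":0,"roll":0}
    - {"tx":-88,"ty":-334,"tz":0,"roll":0}
    - {"tx":-98,"ty":-371,"tz":0,"roll":0}
    - {"tx":-108,"ty":-411,"tz":15,"roll":0}
    - {"tx":-108,"ty":-411,"tz":15,"roll":0}

```text
t: 2.2
eef_pos: [569.6, -235.6, 197.1]
tcp_rot: [-3.142, -0.001, -3.041]
ft_force: [-1.3, 0.9, -0.3]
opening: 0.996
grip_force: 0.0
```

```bash
python3 - <<'E'
from cell import env,optics
from h import *
np.set_printoptions(precision=1,suppress=True)
s=env.state();print(s["eef_pos"],s["tcp_rot"],s["ft_force"])
c=optics.read_camera("wrist");np.savez("w1.npz",**c);cv2.imwrite("pics/w1.png",c["pixels"])
print(proj(c,[[570,-232,85],[567.7,-210.4,45],[570,-232,69]]))
E
python3 go.py 570 -232 100 3.246
```

```text
[ 569.6 -235.6  197.1] [-3.1 -0.  -3. ] [-1.3  0.9 -0.3]
[[319.5 240.1]
 [344.3 228.2]
 [319.3 235. ]]
tx ty tz [-1.6  1.1 97.4] roll -0.003 alt 3.138 t 2.25 j6 -2.17
```

View pics/w1.png

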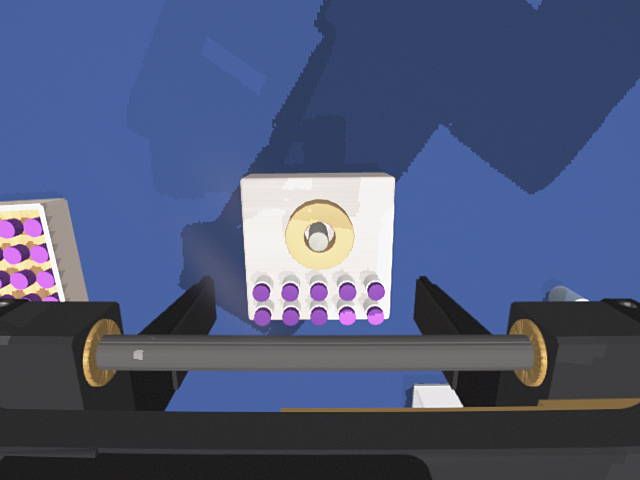

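The wrist picture shows the block square to the gripper, the roll at (320,234) and the post top at (318,239). Both agree with the triangulated projection to about 1 px, so I'm descending.

step_arm:
  moves:
    - {"tx":-1.5,"ty":1,"tz":20,"roll":0}
    - {"tx":-1.5,"ty":1,"tz":45,"roll":0}
    - {"tx":-1.5,"ty":1,"tz":70,"roll":0}
    - {"tx":-1.5,"ty":1,"tz":95,"roll":0}
    - {"tx":-1.5,"ty":1,"tz":115,"roll":0}
    - {"tx":-1.5,"ty":1,"tz":130,"roll":0}
    - {"tx":-1.5,"ty":1,"tz":140,"roll":0}
    - {"tx":-1.5,"ty":1,"tz":146,"roll":0}
    - {"tx":-1.5,"ty":1,"tz":146,"roll":0}
    - {"tx":-1.5,"ty":1,"tz":146,"roll":0}

```text
t: 3.08
eef_pos: [570.4, -229.1, 54.2]
tcp_rot: [-3.141, 0.001, -3.037]
ft_force: [-0.5, 0.0, 0.1]
opening: 0.998
grip_force: 0.0
```

```bash
python3 - <<'E'
from h import *
np.set_printoptions(precision=2,suppress=True)
c=load("w1.npz")
m=cv2.inRange(cv2.cvtColor(c["pixels"],cv2.COLOR_BGR2HSV),(130,90,60),(165,255,255))[280:328,245:392]
n,l,s,ce=cv2.connectedComponentsWithStats(m)
for i in range(1,n):
    if s[i,4]>60: print(s[i,4],ce[i]+[245,280],plane(c,ce[i]+[245,280],69))
for p in((241,179),(394,177)):print(plane(c,p,45))
print("post",plane(c,(318.3,238),85),"roll",plane(c,(319.8,234.5),69))
E
python3 go.py 570 -232 50 3.246
```

```text
232 [289.59 292.02] [ 620.82 -251.44   69.  ]
236 [318.29 291.8 ] [ 618.25 -227.79   69.  ]
234 [347.09 291.42] [ 615.54 -204.08   69.  ]
234 [375.74 291.03] [ 612.84 -180.47   69.  ]
238 [260.98 292.27] [ 623.44 -275.03   69.  ]
237 [318.59 316.15] [ 640.16 -225.27   69.  ]
243 [346.79 315.9 ] [ 637.57 -201.61   69.  ]
247 [374.96 315.54] [ 634.89 -177.95   69.  ]
242 [262.24 316.76] [ 645.51 -272.57   69.  ]
242 [290.52 316.45] [ 642.81 -248.82   69.  ]
[ 534.76 -300.57   45.  ]
[ 520.4  -174.61   45.  ]
post [ 568.46 -233.1    85.  ] roll [ 569.52 -231.62   69.  ]
tx ty tz [ 0.7 -2.8  4.2] roll 0.0 alt -3.142 t 3.0833 j6 -2.16
```

step_arm:
  moves:
    - {"tx":0,"ty":-2.5,"tz":4,"roll":0}
    - {"tx":0,"ty":-2.5,"tz":4,"roll":0}
    - {"tx":0,"ty":-2.5,"tz":4,"roll":0}
    - {"tx":0,"ty":-2.5,"tz":4,"roll":0}

```text
t: 3.42
eef_pos: [570.5, -231.9, 50.0]
tcp_rot: [-3.141, 0.0, -3.038]
ft_force: [0.9, -0.8, -0.8]
opening: 1.001
grip_force: 0.0
```

```bash
python3 go.py 570 -232.5 50 3.253
```

```text
tx ty tz [ 0.6 -0.5 -0. ] roll -0.007 alt 3.134 t 3.4167 j6 -2.17
```

step_arm:
  moves:
    - {"tx":0,"ty":0,"tz":0,"roll":0}
    - {"tx":0,"ty":0,"tz":0,"roll":0}
    - {"tx":0,"ty":0,"tz":0,"roll":0}
    - {"tx":0,"ty":0,"tz":0,"roll":0}
    - {"tx":0,"ty":0,"tz":0,"roll":0}
    - {"tx":0,"ty":0,"tz":0,"roll":0}
    - {"tx":0,"ty":0,"tz":0,"roll":0}
    - {"tx":0,"ty":0,"tz":0,"roll":0}
    - {"tx":0,"ty":0,"tz":0,"roll":0}
    - {"tx":0,"ty":0,"tz":0,"roll":0}
  grip: 50

```text
t: 4.25
eef_pos: [570.4, -231.8, 49.6]
tcp_rot: [3.142, 0.0, -3.037]
ft_force: [0.2, 0.4, 0.4]
opening: 0.581
grip_force: 30.0
```

step_arm:
  moves:
    - {"tx":0,"ty":0,"tz":-4,"roll":0}
    - {"tx":0,"ty":0,"tz":-12,"roll":0}
    - {"tx":0,"ty":0,"tz":-22,"roll":0}
    - {"tx":0,"ty":0,"tz":-32,"roll":0}
    - {"tx":0,"ty":0,"tz":-42,"roll":0}
    - {"tx":0,"ty":0,"tz":-52,"roll":0}
    - {"tx":0,"ty":0,"tz":-62,"roll":0}
    - {"tx":0,"ty":0,"tz":-72,"roll":0}
    - {"tx":0,"ty":0,"tz":-80,"roll":0}
    - {"tx":0,"ty":0,"tz":-80,"roll":0}
    - {"tx":0,"ty":0,"tz":-80,"roll":0}

```text
t: 5.17
eef_pos: [570.5, -231.8, 130.0]
tcp_rot: [-3.141, 0.001, -3.037]
ft_force: [0.5, 0.2, -0.7]
opening: 0.578
grip_force: 30.0
```

```bash
python3 go.py 480 -70 110 3.246
python3 - <<'E'
from cell import optics
from h import *
s,d=optics.read_camera("scene"),optics.read_camera("side")
a=blob(s,(12,70,70),(32,255,255),(100,170,200,262))[0];b=blob(d,(12,70,70),(32,255,255),(370,90,440,195))[0]
print(a,b,tri((s,a),(d,b)))
E
```

```text
tx ty tz [ 73.2 170.4  19.9] roll -0.0 alt 3.141 t 5.1667 j6 -2.17
[140.76168929 213.82956259] [414.89032258 140.61290323] (array([ 557.11919146, -239.09471098,  130.69044184]), [4.15, 4.15])
```

step_arm:
  moves:
    - {"tx":4,"ty":10,"tz":0,"roll":0}
    - {"tx":12,"ty":28,"tz":0,"roll":0}
    - {"tx":23,"ty":53,"tz":0,"roll":0}
    - {"tx":35,"ty":80,"tz":0,"roll":0}
    - {"tx":46,"ty":107,"tz":0,"roll":0}
    - {"tx":57,"ty":133,"tz":0,"roll":0}
    - {"tx":66,"ty":154,"tz":0,"roll":0}
    - {"tx":71,"ty":166,"tz":0,"roll":0}
    - {"tx":73,"ty":170,"tz":0,"roll":0}
    - {"tx":73,"ty":170,"tz":20,"roll":0}
    - {"tx":73,"ty":170,"tz":45,"roll":0}
    - {"tx":73,"ty":170,"tz":70,"roll":0}

```text
t: 6.27
eef_pos: [481.0, -70.8, 59.1]
tcp_rot: [-3.141, 0.002, -3.037]
ft_force: [0.1, -0.6, -1.0]
opening: 0.58
grip_force: 30.0
```

step_arm:
  moves:
    - {"tx":0,"ty":0,"tz":15,"roll":0}
    - {"tx":0,"ty":0,"tz":26,"roll":0}
    - {"tx":0,"ty":0,"tz":34,"roll":0}
    - {"tx":0,"ty":0,"tz":40,"roll":0}
    - {"tx":0,"ty":0,"tz":40,"roll":0}
    - {"tx":0,"ty":0,"tz":40,"roll":0}
    - {"tx":0,"ty":0,"tz":40,"roll":0}

```text
t: 6.85
eef_pos: [480.5, -70.5, 20.1]
tcp_rot: [-3.141, 0.001, -3.037]
ft_force: [-0.3, 0.2, -0.5]
opening: 0.578
grip_force: 30.0
```

```bash
python3 go.py 480 -70 5 3.246
python3 - <<'E'
from cell import optics,env
from h import *
print(env.state()["ft_force"])
s,d=optics.read_camera("scene"),optics.read_camera("side")
a=np.hstack([s["pixels"][150:300,180:340],d["pixels"][150:300,360:520]])
cv2.imwrite("pics/place.png",cv2.resize(a,None,fx=2.5,fy=2.5))
E
```

```text
tx ty tz [ 0.5  0.5 15.1] roll -0.0 alt 3.141 t 6.85 j6 -1.96
[-0.33737698  0.19075545 -0.53099257]
```

View pics/place.png

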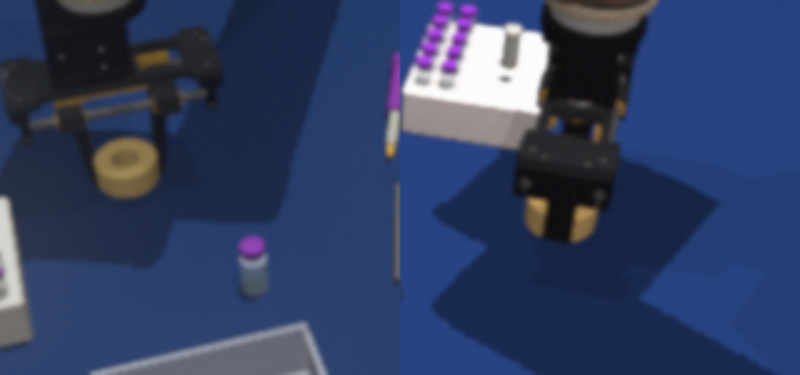

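The roll hangs level between the fingers at scene (231,217), and the mark is now uncovered at side (402,181). I'm lowering the last 15 mm or so gently, watching the force.

step_arm:
  moves:
    - {"tx":0,"ty":0,"tz":4,"roll":0}
    - {"tx":0,"ty":0,"tz":8,"roll":0}
    - {"tx":0,"ty":0,"tz":11,"roll":0}
    - {"tx":0,"ty":0,"tz":13,"roll":0}
    - {"tx":0,"ty":0,"tz":14,"roll":0}
    - {"tx":0,"ty":0,"tz":14.5,"roll":0}
    - {"tx":0,"ty":0,"tz":14.5,"roll":0}

```text
t: 7.53
eef_pos: [480.1, -70.3, 5.0]
tcp_rot: [3.141, -0.0, -3.037]
ft_force: [-0.6, 0.2, -0.1]
opening: 0.582
grip_force: 30.0
```

step_arm:
  moves:
    - {"tx":0,"ty":0,"tz":0.5,"roll":0}
    - {"tx":0,"ty":0,"tz":0.5,"roll":0}
    - {"tx":0,"ty":0,"tz":0.5,"roll":0}

```text
t: 7.78
eef_pos: [480.2, -70.3, 4.7]
tcp_rot: [-3.142, 0.0, -3.037]
ft_force: [-0.4, -0.4, -0.5]
opening: 0.579
grip_force: 30.0
```

step_arm:
  moves:
    - {"tx":0,"ty":0,"tz":0,"roll":0}
    - {"tx":0,"ty":0,"tz":0,"roll":0}
    - {"tx":0,"ty":0,"tz":0,"roll":0}
    - {"tx":0,"ty":0,"tz":0,"roll":0}
    - {"tx":0,"ty":0,"tz":0,"roll":0}
    - {"tx":0,"ty":0,"tz":0,"roll":0}
    - {"tx":0,"ty":0,"tz":0,"roll":0}
    - {"tx":0,"ty":0,"tz":0,"roll":0}
  grip: 90

```text
t: 8.45
eef_pos: [480.1, -70.3, 4.6]
tcp_rot: [3.142, 0.0, -3.037]
ft_force: [-0.2, 0.1, -0.7]
opening: 0.945
grip_force: 0.0
```

step_arm:
  moves:
    - {"tx":0,"ty":0,"tz":-10,"roll":0}
    - {"tx":0,"ty":0,"tz":-30,"roll":0}
    - {"tx":0,"ty":0,"tz":-60,"roll":0}
    - {"tx":0,"ty":0,"tz":-95,"roll":0}
    - {"tx":0,"ty":0,"tz":-130,"roll":0}
    - {"tx":0,"ty":0,"tz":-165,"roll":0}
    - {"tx":0,"ty":0,"tz":-200,"roll":0.1}
    - {"tx":0,"ty":0,"tz":-205,"roll":0.2}
    - {"tx":0,"ty":0,"tz":-205,"roll":0.3}
    - {"tx":0,"ty":0,"tz":-205,"roll":0.4}
    - {"tx":0,"ty":0,"tz":-205,"roll":0.4}

```text
t: 9.37
eef_pos: [479.9, -70.2, 210.6]
tcp_rot: [3.141, 0.001, 2.841]
ft_force: [-0.1, 0.0, 0.4]
opening: 0.946
grip_force: 0.0
```

```bash
python3 - <<'E'
from cell import optics
from h import *
np.set_printoptions(precision=1,suppress=True)
s,d=optics.read_camera("scene"),optics.read_camera("side")
np.savez("scene1.npz",**s);np.savez("side1.npz",**d)
a,sa,_=blob(s,(12,60,40),(32,255,255),(190,180,270,260));b,sb,_=blob(d,(12,60,40),(32,255,255),(380,190,500,280))
print(a,sa,b,sb,tri((s,a),(d,b)))
# mark in the side and scene view
for c,X in((s,[567.6,-210.9,45]),(d,[567.6,-210.9,45])):
    p=proj(c,X)[0];x,y=p.round().astype(int);g=cv2.cvtColor(c["pixels"],cv2.COLOR_BGR2GRAY)[y-6:y+7,x-8:x+9]
    w=np.clip(0.75*np.median(g)-g.astype(float),0,None);yy,xx=np.indices(g.shape)
    q=np.array([(w*xx).sum(),(w*yy).sum()])/max(w.sum(),1)+[x-8,y-6];print(p,q,plane(c,q,45),w.sum());print(g)
E
python3 go.py 550 204 220 1.319
```

```text
[231.1 221.6] [ 29  30  25  24 479] [423.4 239.2] [ 30  37  29  26 612] (array([480.2, -71.7,  10.9]), [0.04, 0.04])
[163.8 245.6] [163.5 247.3] [ 572.7 -211.4   45. ] 462.25
[[212 212 212 212 212 212 212 212 212 212 212 212 212 212 212 209 196]
 [209 212 212 212 212 212 212 212 212 212 212 212 212 213 212 205 187]
 [208 212 212 212 212 212 212 211 210 210 212 212 212 212 211 202 178]
 [203 211 213 212 211 209 206 203 199 199 205 211 212 213 211 202 179]
 [196 210 212 211 206 195 183 175 170 172 189 204 211 213 212 206 189]
 [189 208 212 209 195 170 146 133 129 136 166 196 210 212 212 210 197]
 [181 205 211 206 185 149 120 109 108 120 157 195 209 212 212 211 202]
 [175 202 211 207 187 156 129 121 126 144 175 201 211 212 212 212 207]
 [179 204 211 210 200 183 164 159 166 181 197 208 212 212 212 212 209]
 [193 208 212 212 209 203 194 190 193 200 208 212 213 213 212 211 204]
 [205 211 213 213 211 206 200 194 192 196 204 210 212 213 212 208 193]
 [211 212 212 211 205 194 181 169 164 168 184 201 210 212 212 204 181]
 [213 213 211 207 192 168 146 132 127 132 153 184 204 212 211 203 176]]
[
[... 347 characters left out ...]
52 252 252 252 250 246 240 239 244 249 252 252 252 252 252 252]
 [252 252 252 252 248 235 212 193 195 217 236 249 252 252 252 252 252]
 [252 252 252 252 246 221 171 142 141 164 214 244 252 252 252 252 252]
 [252 252 252 252 250 237 208 176 167 184 222 245 252 252 252 252 252]
 [252 252 252 252 252 250 245 236 231 238 246 251 252 252 252 252 252]
 [252 252 251 250 250 251 250 250 250 251 252 252 253 252 252 252 252]
 [252 251 243 234 234 240 242 244 248 250 250 251 252 252 252 252 252]
 [250 242 222 202 201 212 217 221 227 230 230 235 244 249 252 252 253]
 [243 223 198 185 185 189 191 193 196 197 198 204 219 232 244 249 251]]
tx ty tz [ 12.  282.8  -9.9] roll 1.53 alt -1.611 t 9.4667 j6 -1.56
```

The roll lies flat at (480,-72). The mark shows at scene (163.6,246) and side (401.6,181), both matching the predicted (567.6,-210.9) to within 1 px. On to the stand.

step_arm:
  moves:
    - {"tx":1,"ty":20,"tz":-2,"roll":0.12}
    - {"tx":2,"ty":45,"tz":-5,"roll":0.24}
    - {"tx":3,"ty":72,"tz":-8,"roll":0.36}
    - {"tx":4,"ty":100,"tz":-10,"roll":0.48}
    - {"tx":5,"ty":128,"tz":-10,"roll":0.6}
    - {"tx":6,"ty":156,"tz":-10,"roll":0.72}
    - {"tx":7,"ty":184,"tz":-10,"roll":0.84}
    - {"tx":8,"ty":212,"tz":-10,"roll":0.96}
    - {"tx":10,"ty":240,"tz":-10,"roll":1.08}
    - {"tx":11,"ty":265,"tz":-10,"roll":1.2}
    - {"tx":12,"ty":278,"tz":-10,"roll":1.32}
    - {"tx":12,"ty":283,"tz":-10,"roll":1.44}
  grip: 60

```text
t: 10.47
eef_pos: [551.1, 206.0, 219.3]
tcp_rot: [-3.141, -0.0, 1.405]
ft_force: [-0.1, -0.4, 0.3]
opening: 0.63
grip_force: 0.0
```

step_arm:
  moves:
    - {"tx":0,"ty":0,"tz":0,"roll":0.09}
    - {"tx":0,"ty":0,"tz":0,"roll":0.09}
    - {"tx":0,"ty":0,"tz":0,"roll":0.09}
    - {"tx":0,"ty":0,"tz":0,"roll":0.09}

```text
t: 10.8
eef_pos: [551.1, 203.7, 219.7]
tcp_rot: [-3.141, 0.0, 1.32]
ft_force: [0.1, -0.2, 0.3]
opening: 0.63
grip_force: 0.0
```

```bash
python3 - <<'E'
from cell import env,optics
from h import *
np.set_printoptions(precision=1,suppress=True)
c=optics.read_camera("wrist");np.savez("w2.npz",**c);cv2.imwrite("pics/w2.png",c["pixels"])
print(proj(c,[[565.2,200.4,79.9],[551.3,203.5,119],[537.9,205.6,160],[536,208,162.6]]))
E
python3 go.py 551.3 203.6 100 1.319
```

```text
[[331.6 230.8]
 [314.2 243.8]
 [292.5 262.9]
 [288.3 261.3]]
tx ty tz [  0.    0.2 119.7] roll -0.0 alt 3.142 t 10.85 j6 0.49
```

View pics/w2.png

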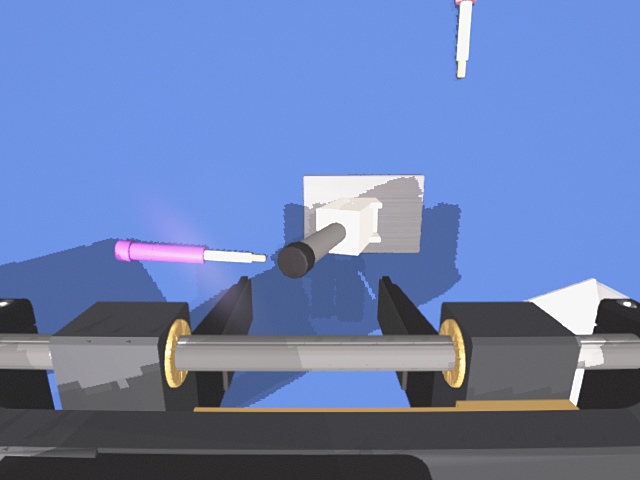

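The wrist view shows the probe's cap at (293,261) and the handle entering the socket at (338,232), within 1–2 mm of prediction. The purple pen (190,252) is clear of the descent.

step_arm:
  moves:
    - {"tx":0,"ty":1,"tz":10,"roll":0}
    - {"tx":0,"ty":1,"tz":28,"roll":0}
    - {"tx":0,"ty":1,"tz":48,"roll":0}
    - {"tx":0,"ty":1,"tz":68,"roll":0}
    - {"tx":0,"ty":1,"tz":88,"roll":0}
    - {"tx":0,"ty":1,"tz":104,"roll":0}
    - {"tx":0,"ty":1,"tz":114,"roll":0}
    - {"tx":0,"ty":1,"tz":119,"roll":0}
    - {"tx":0,"ty":1,"tz":119,"roll":0}
    - {"tx":0,"ty":1,"tz":119,"roll":0}
  grip: 75

```text
t: 11.68
eef_pos: [552.4, 203.7, 101.0]
tcp_rot: [3.141, -0.0, 1.316]
ft_force: [-0.7, -0.1, 0.4]
opening: 0.793
grip_force: 0.0
```

step_arm:
  moves:
    - {"tx":0,"ty":0,"tz":0,"roll":0}
    - {"tx":0,"ty":0,"tz":0,"roll":0}
    - {"tx":0,"ty":0,"tz":0,"roll":0}
    - {"tx":0,"ty":0,"tz":0,"roll":0}
    - {"tx":0,"ty":0,"tz":0,"roll":0}
    - {"tx":0,"ty":0,"tz":0,"roll":0}
    - {"tx":0,"ty":0,"tz":0,"roll":0}
    - {"tx":0,"ty":0,"tz":0,"roll":0}
    - {"tx":0,"ty":0,"tz":0,"roll":0}
    - {"tx":0,"ty":0,"tz":0,"roll":0}
  grip: 5

```text
t: 12.52
eef_pos: [554.9, 203.5, 101.7]
tcp_rot: [3.135, -0.002, 1.316]
ft_force: [7.9, -3.5, 1.6]
opening: 0.364
grip_force: 26.7
```

The fingers closed at 34.6 mm, which fits a 20° leaning handle across pads about 38 mm tall. I'm pulling out along the lean, in stages.

step_arm:
  moves:
    - {"tx":0,"ty":-1,"tz":-3,"roll":0}
    - {"tx":0,"ty":-2,"tz":-6,"roll":0}
    - {"tx":0,"ty":-3.5,"tz":-9.5,"roll":0}
    - {"tx":0,"ty":-4.5,"tz":-12.5,"roll":0}
    - {"tx":0,"ty":-5.5,"tz":-15.5,"roll":0}
    - {"tx":0,"ty":-7,"tz":-19,"roll":0}
    - {"tx":0,"ty":-7,"tz":-19,"roll":0}
    - {"tx":0,"ty":-7,"tz":-19,"roll":0}

```text
t: 13.18
eef_pos: [549.4, 205.4, 121.6]
tcp_rot: [3.132, -0.004, 1.316]
ft_force: [10.4, -3.4, 5.0]
opening: 0.351
grip_force: 27.4
```

Run:
```python
from cell import optics,env
from h import *
d=optics.read_camera("side");s=optics.read_camera("scene")
a=np.hstack([s["pixels"][130:270,290:420],d["pixels"][220:360,270:400]])
cv2.imwrite("pics/pull.png",cv2.resize(a,None,fx=3,fy=3))
```

```text
(no output)
```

View pics/pull.png

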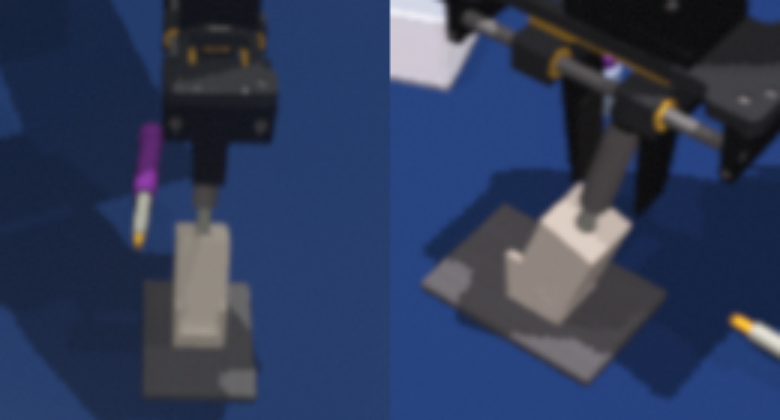

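The pull is working: light steel stem shows between handle and socket at scene (358,196) and side (336,292). I'll carry on.

step_arm:
  moves:
    - {"tx":0,"ty":-1,"tz":-3,"roll":0}
    - {"tx":0,"ty":-2,"tz":-6,"roll":0}
    - {"tx":0,"ty":-3.5,"tz":-9.5,"roll":0}
    - {"tx":0,"ty":-4.5,"tz":-12.5,"roll":0}
    - {"tx":0,"ty":-5.5,"tz":-15.5,"roll":0}
    - {"tx":0,"ty":-7,"tz":-19,"roll":0}
    - {"tx":0,"ty":-7,"tz":-19,"roll":0}

```text
t: 13.87
eef_pos: [542.6, 207.1, 140.7]
tcp_rot: [3.132, -0.004, 1.316]
ft_force: [11.2, -2.6, 6.1]
opening: 0.352
grip_force: 27.5
```

step_arm:
  moves:
    - {"tx":0,"ty":-1,"tz":-3,"roll":0}
    - {"tx":0,"ty":-2,"tz":-6,"roll":0}
    - {"tx":0,"ty":-3.5,"tz":-9.5,"roll":0}
    - {"tx":0,"ty":-4.5,"tz":-12.5,"roll":0}
    - {"tx":0,"ty":-4.5,"tz":-12.5,"roll":0}

```text
t: 14.28
eef_pos: [539.8, 208.2, 153.7]
tcp_rot: [3.128, -0.005, 1.316]
ft_force: [16.7, -4.6, 5.8]
opening: 0.331
grip_force: 32.4
```

step_arm:
  moves:
    - {"tx":0,"ty":-1,"tz":-3,"roll":0}
    - {"tx":0,"ty":-2,"tz":-6,"roll":0}
    - {"tx":0,"ty":-2,"tz":-10,"roll":0}
    - {"tx":0,"ty":-2,"tz":-15,"roll":0}
    - {"tx":0,"ty":-2,"tz":-20,"roll":0}
    - {"tx":0,"ty":-2,"tz":-30,"roll":0}
    - {"tx":0,"ty":-2,"tz":-40,"roll":0}
    - {"tx":0,"ty":-2,"tz":-55,"roll":0}
    - {"tx":0,"ty":-2,"tz":-70,"roll":0}
    - {"tx":0,"ty":-2,"tz":-85,"roll":0}
    - {"tx":0,"ty":-2,"tz":-90,"roll":0}
    - {"tx":0,"ty":-2,"tz":-90,"roll":0}

```text
t: 15.28
eef_pos: [532.6, 209.0, 242.8]
tcp_rot: [3.139, -0.001, 1.316]
ft_force: [-0.8, -0.4, -0.8]
opening: 0.222
grip_force: 30.0
```

Run:
```python
from cell import optics,env
from h import *
print(env.state()["eef_pos"],env.state()["tcp_rot"])
d=optics.read_camera("side");s=optics.read_camera("scene")
np.savez("scene2.npz",**s);np.savez("side2.npz",**d)
a=np.hstack([s["pixels"][100:240,290:420],d["pixels"][190:330,280:410]])
cv2.imwrite("pics/out.png",cv2.resize(a,None,fx=3,fy=3,interpolation=cv2.INTER_CUBIC))
X=[538,208,168]
```

```text
[532.59084759 209.02280052 242.76494954] [ 3.13931715e+00 -1.41444618e-03  1.31600149e+00]
```

View pics/out.png

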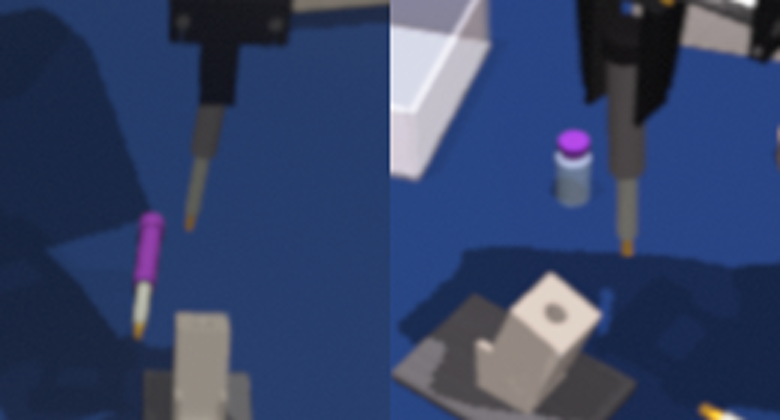

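The probe is out and held. Tip at scene (353.3,176.7) / side (359,275), shoulder at scene (357.3,152) / side (358.7,249). It looks as if it slid down in the grip and still leans, so I'll measure that.

Run:
```python
from h import *
np.set_printoptions(precision=1,suppress=True)
s,d=load("scene2.npz"),load("side2.npz")
T,e=tri((s,(353.3,176.7)),(d,(359,275)));S,f=tri((s,(357.3,152)),(d,(358.7,249)))
a=(S-T)/np.linalg.norm(S-T);print(T,e,S,f,np.linalg.norm(S-T),a)
ty=np.array([np.sin(1.316),-np.cos(1.316)]);tx=np.array([np.cos(1.316),np.sin(1.316)])
print("lean along tool y (deg)",np.degrees(a[:2]@ty),"tool x",np.degrees(a[:2]@tx))
print("finger end at s=",(242.8-T[2])/a[2])
for z in(300,): print(T+a*(z-T[2])/a[2])
```

```text
[531.2 196.2 133. ] [1.02, 1.02] [531.  202.7 192.2] [0.27, 0.27] 59.56717659681999 [-0.   0.1  1. ]
lean along tool y (deg) -1.800380134849519 tool x 5.971433824500978
finger end at s= 110.48353225687165
[530.5 214.5 300. ]
```

step_arm:
  moves:
    - {"tx":-7,"ty":2.5,"tz":0,"roll":0}
    - {"tx":-19,"ty":7,"tz":0,"roll":0}
    - {"tx":-36,"ty":13,"tz":0,"roll":0}
    - {"tx":-55,"ty":20,"tz":0,"roll":0}
    - {"tx":-75,"ty":27,"tz":0,"roll":0}
    - {"tx":-95,"ty":34,"tz":0,"roll":0}
    - {"tx":-115,"ty":42,"tz":0,"roll":0}
    - {"tx":-135,"ty":49,"tz":0,"roll":0}
    - {"tx":-155,"ty":56,"tz":0,"roll":0}
    - {"tx":-170,"ty":61,"tz":0,"roll":0}
    - {"tx":-179,"ty":65,"tz":0,"roll":0}
    - {"tx":-182,"ty":66,"tz":0,"roll":0}

```text
t: 16.38
eef_pos: [550.2, 14.1, 240.7]
tcp_rot: [-3.141, 0.0, 1.314]
ft_force: [0.8, -0.7, -1.0]
opening: 0.225
grip_force: 30.0
```

step_arm:
  moves:
    - {"tx":-7,"ty":2.5,"tz":0,"roll":0}
    - {"tx":-19,"ty":7,"tz":0,"roll":0}
    - {"tx":-36,"ty":13,"tz":0,"roll":0}
    - {"tx":-55,"ty":20,"tz":0,"roll":0}
    - {"tx":-75,"ty":27,"tz":0,"roll":0}
    - {"tx":-95,"ty":34,"tz":0,"roll":0}
    - {"tx":-115,"ty":42,"tz":0,"roll":0}
    - {"tx":-135,"ty":49,"tz":0,"roll":0}
    - {"tx":-155,"ty":56,"tz":0,"roll":0}
    - {"tx":-170,"ty":61,"tz":0,"roll":0}
    - {"tx":-179,"ty":65,"tz":0,"roll":0}
    - {"tx":-182,"ty":66,"tz":0,"roll":0}

```text
t: 17.38
eef_pos: [568.3, -178.0, 240.9]
tcp_rot: [-3.142, -0.0, 1.315]
ft_force: [-0.0, 0.3, -0.8]
opening: 0.224
grip_force: 30.0
```

step_arm:
  moves:
    - {"tx":0,"ty":0,"tz":10,"roll":0}
    - {"tx":0,"ty":0,"tz":24,"roll":0}
    - {"tx":0,"ty":0,"tz":34,"roll":0}
    - {"tx":0,"ty":0,"tz":38,"roll":0}
    - {"tx":0,"ty":0,"tz":38,"roll":0}
    - {"tx":0,"ty":0,"tz":38,"roll":0}

```text
t: 17.88
eef_pos: [568.4, -176.3, 203.1]
tcp_rot: [-3.141, -0.0, 1.316]
ft_force: [-0.3, 0.6, -0.4]
opening: 0.223
grip_force: 30.0
```

Run:
```python
from cell import optics,env
from h import *
np.set_printoptions(precision=1,suppress=True)
e=env.state()["eef_pos"];print(e)
T=e+[-1.4,-12.8,-109.8];print("tip guess",T)
d=optics.read_camera("side");s=optics.read_camera("scene")
np.savez("scene3.npz",**s);np.savez("side3.npz",**d)
im=[]
for c in(s,d):
    x,y=proj(c,T)[0].round().astype(int);print(x,y);x0,y0=x-33,y-65;print("off",x0,y0)
    im.append(cv2.resize(c["pixels"][y0:y0+100,x0:x0+66],None,fx=6,fy=6,interpolation=cv2.INTER_CUBIC))
cv2.imwrite("pics/over.png",np.hstack(im))
```

```text
[ 568.4 -176.3  203.1]
tip guess [ 567.  -189.1   93.3]
169 226
off 136 161
401 167
off 368 102
```

View pics/over.png

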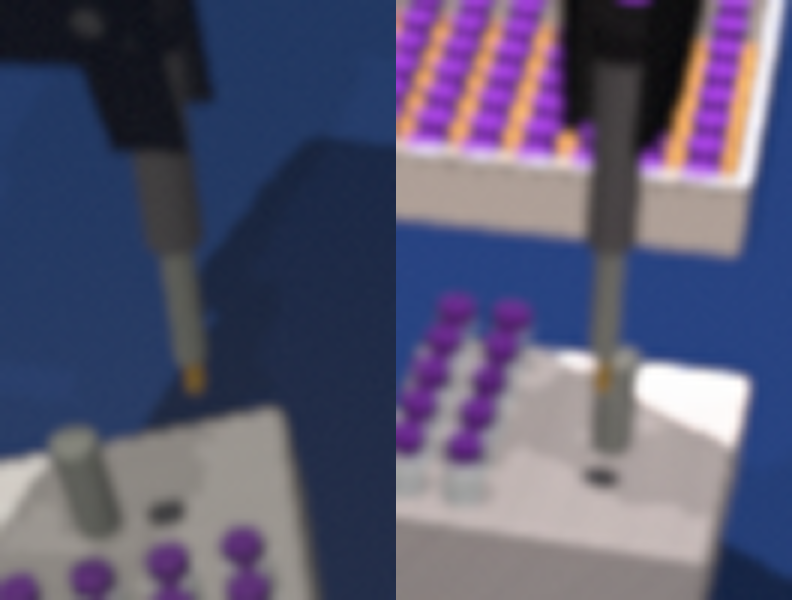

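The wrist is over the block. Probe tip at scene (168.5,226.5) / side (402.7,167), shoulder at (164.7,203) / (403.8,143.7), mark at scene (163.7,246.2) / side (402,181). That was my tenth picture, so everything from here is numeric.

```bash
cat > axis.py <<'E'
from h import *
import sys
np.set_printoptions(precision=2,suppress=True)
def axis(c,X0,a0,s_list,hw=12):
    """edge-midpoints of the probe across its expected image axis, at stations s along it"""
    g=cv2.GaussianBlur(c["pixels"],(0,0),0.6).astype(float);out=[]
    for s in s_list:
        p=proj(c,[X0+a0*s,X0+a0*(s+5)]);t=p[1]-p[0];t/=np.linalg.norm(t);n=np.array([-t[1],t[0]])
        u=np.arange(-hw,hw+.01,.25);q=(p[0]+u[:,None]*n).astype(np.float32)
        v=cv2.remap(g,q[:,0][None],q[:,1][None],cv2.INTER_LINEAR)[0]
        k=np.abs(np.gradient(cv2.GaussianBlur(v,(1,9),0),axis=0)).sum(1)
        m=len(u)//2;L=u[:m][np.argmax(k[:m])];R=u[m:][np.argmax(k[m:])]
        out.append((s,p[0]+n*(L+R)/2,R-L))
    return out
E
python3 - <<'E'
from axis import *
s,d=load("scene3.npz"),load("side3.npz")
T,e=tri((s,(168.5,226.5)),(d,(402.7,167)));S,f=tri((s,(164.7,203)),(d,(403.8,143.7)))
a=(S-T)/np.linalg.norm(S-T);print(T,e,S,f,np.linalg.norm(S-T),a)
W={}
for nm,c in(("scene",s),("side",d)):
    o=axis(c,T,a,(6,20,30,40,50,68,75,82,90,98),8)
    for r in o:print(nm,r[0],r[1],r[2])
    # plane through the camera centre holding the axis line
    pts=np.array([r[1] for r in o[1:] ]);vx,vy,x0,y0=cv2.fitLine(pts.astype(np.float32),cv2.DIST_HUBER,0,.01,.01).ravel()
    c0,r1=ray(c,(x0-20*vx,y0-20*vy));_,r2=ray(c,(x0+20*vx,y0+20*vy));n=np.cross(r1,r2);W[nm]=n/np.linalg.norm(n)
A=np.cross(W["scene"],W["side"]);A/=np.linalg.norm(A);A*=np.sign(A[2]);print("axis",A,"tilt deg",np.degrees(np.arccos(A[2])))
# post as the upright reference: expected vertical
E
```

```text
[ 565.31 -191.58   92.6 ] [0.75, 0.75] [ 566.96 -185.43  152.4 ] [0.37, 0.37] 60.13574054769794 [0.03 0.1  0.99]
scene 6 [168.01 223.96] 3.25
scene 20 [166.93 218.7 ] 5.25
scene 30 [166.69 214.79] 5.5
scene 40 [165.95 210.89] 5.25
scene 50 [165.33 206.92] 5.75
scene 68 [164.57 199.56] 10.0
scene 75 [164.12 196.66] 10.0
scene 82 [163.67 193.73] 10.0
scene 90 [163.27 190.33] 9.75
scene 98 [162.62 186.92] 10.0
side 6 [403.84 165.08] 7.0
side 20 [403.87 159.74] 8.0
side 30 [402.44 155.78] 4.75
side 40 [402.77 151.87] 5.0
side 50 [402.98 147.9 ] 5.0
side 68 [403.35 140.61] 8.5
side 75 [403.5  137.73] 8.5
side 82 [403.77 134.83] 8.75
side 90 [404.07 131.47] 8.5
side 98 [404.24 128.08] 8.5
axis [0.04 0.12 0.99] tilt deg 7.078675644100137
```

Tilt is about 7.1°, almost all about the closing axis (the pads constrain the other axis), with the top leaning away from the post. I'll swivel the probe upright by pressing the stem lightly sideways on the post along tool −x, then re-measure.

step_arm:
  moves:
    - {"tx":-6,"ty":5,"tz":0,"roll":0}
    - {"tx":-13,"ty":10,"tz":0,"roll":0}
    - {"tx":-17.5,"ty":14.5,"tz":4,"roll":0}
    - {"tx":-17.5,"ty":14.5,"tz":14,"roll":0}
    - {"tx":-17.5,"ty":14.5,"tz":26,"roll":0}
    - {"tx":-17.5,"ty":14.5,"tz":35,"roll":0}
    - {"tx":-17.5,"ty":14.5,"tz":40,"roll":0}
    - {"tx":-17.5,"ty":14.5,"tz":40,"roll":0}

```text
t: 18.65
eef_pos: [577.3, -197.1, 161.5]
tcp_rot: [-3.139, -0.001, 1.316]
ft_force: [0.5, 0.4, -1.4]
opening: 0.223
grip_force: 30.0
```

step_arm:
  moves:
    - {"tx":-2,"ty":0,"tz":0,"roll":0}
    - {"tx":-5,"ty":0,"tz":0,"roll":0}
    - {"tx":-8,"ty":0,"tz":0,"roll":0}
    - {"tx":-10,"ty":0,"tz":0,"roll":0}
    - {"tx":-12,"ty":0,"tz":0,"roll":0}
    - {"tx":-14,"ty":0,"tz":0,"roll":0}
    - {"tx":-16,"ty":0,"tz":0,"roll":0}
    - {"tx":-18,"ty":0,"tz":0,"roll":0}
    - {"tx":-18,"ty":0,"tz":0,"roll":0}

```text
t: 19.4
eef_pos: [573.2, -215.0, 163.2]
tcp_rot: [3.141, -0.0, 1.315]
ft_force: [0.3, 1.3, 0.1]
opening: 0.219
grip_force: 30.0
```

step_arm:
  moves:
    - {"tx":-2,"ty":0,"tz":0,"roll":0}
    - {"tx":-4,"ty":0,"tz":0,"roll":0}
    - {"tx":-6,"ty":0,"tz":0,"roll":0}
    - {"tx":-8,"ty":0,"tz":0,"roll":0}
    - {"tx":-9,"ty":0,"tz":0,"roll":0}
    - {"tx":-9,"ty":0,"tz":0,"roll":0}

```text
t: 19.9
eef_pos: [571.0, -223.7, 163.1]
tcp_rot: [3.141, -0.0, 1.316]
ft_force: [0.6, 1.8, 0.2]
opening: 0.223
grip_force: 30.0
```

step_arm:
  moves:
    - {"tx":4,"ty":0,"tz":0,"roll":0}
    - {"tx":12,"ty":0,"tz":0,"roll":0}
    - {"tx":18,"ty":0,"tz":-10,"roll":0}
    - {"tx":18,"ty":0,"tz":-25,"roll":0}
    - {"tx":18,"ty":0,"tz":-35,"roll":0}
    - {"tx":18,"ty":0,"tz":-35,"roll":0}
    - {"tx":18,"ty":0,"tz":-35,"roll":0}

```text
t: 20.48
eef_pos: [575.8, -205.8, 198.8]
tcp_rot: [3.14, 0.0, 1.316]
ft_force: [-0.2, 0.1, -0.9]
opening: 0.224
grip_force: 30.0
```

```bash
cat > tilt.py <<'E'
from axis import *
from cell import env,optics
s,d=optics.read_camera("scene"),optics.read_camera("side")
e=env.state()["eef_pos"];print("tcp",e)
off=np.array(eval(sys.argv[1]));T=e+off;a=np.array(eval(sys.argv[2]),float);a/=np.linalg.norm(a)
for it in range(3):
    W={};P={}
    for nm,c in(("scene",s),("side",d)):
        o=[r for r in axis(c,T,a,(20,26,32,38,44,50,56,68,74,80,86,92,98),7)]
        o=[r for r in o if (3.5<r[2]<7.5 if r[0]<60 else 7<r[2]<12)]
        pts=np.array([r[1] for r in o]);vx,vy,x0,y0=cv2.fitLine(pts.astype(np.float32),cv2.DIST_HUBER,0,.01,.01).ravel()
        c0,r1=ray(c,(x0-20*vx,y0-20*vy));_,r2=ray(c,(x0+20*vx,y0+20*vy));n=np.cross(r1,r2);W[nm]=n/np.linalg.norm(n);P[nm]=(c0,len(o))
    A=np.cross(W["scene"],W["side"]);A/=np.linalg.norm(A);A*=np.sign(A[2])
    X=np.linalg.solve(np.array([W["scene"],W["side"],[0,0,1]]),[W["scene"]@P["scene"][0],W["side"]@P["side"][0],T[2]])
    a=A;T=X
ty=np.array([np.sin(1.316),-np.cos(1.316)]);tx=np.array([np.cos(1.316),np.sin(1.316)])
print("axis",A,"tilt",np.degrees(np.arccos(A[2])),"along tx,ty deg",np.degrees(A[:2]@tx),np.degrees(A[:2]@ty),[P[k][1] for k in P])
print("axis point at tip height",X,"off",X-e)
# tip end: brass/orange blob
for nm,c in(("scene",s),("side",d)):
    x,y=proj(c,T)[0].round().astype(int)
    try:
        ce,st,_=blob(c,(8,110,60),(28,255,255),(x-7,y-14,x+8,y+10));print(nm,"proj",proj(c,T)[0],"brass",ce,st)
    except Exception as ex:print(nm,"none")
E
python3 tilt.py "[-2.5,-2,-110.3]" "[0,0,1]"
```

```text
tcp [ 575.29 -205.83  197.7 ]
axis [0.   0.04 1.  ] tilt 2.549572350572852 along tx,ty deg 2.5047502868798532 -0.4714401910975935 [13, 13]
axis point at tip height [ 576.12 -210.24   87.4 ] off [   0.83   -4.41 -110.3 ]
scene proj [159.08 233.02] brass [158.5 230. ] [ 6 10  2  3  6]
side proj [399.72 164.11] brass [400. 161.] [ 7 10  1  3  3]
```

Tilt is now about 2.5°. Next I'll triangulate the mark with the same two cameras and work out the final shift.

```bash
python3 - <<'E'
from h import *
s,d=load("scene1.npz"),load("side1.npz")
def c(cam,x,y):
    g=cv2.cvtColor(cam["pixels"],cv2.COLOR_BGR2GRAY)[y-3:y+4,x-5:x+6].astype(float);w=np.clip(.8*g.max()-g,0,None);yy,xx=np.indices(g.shape)
    return np.array([(w*xx).sum(),(w*yy).sum()])/w.sum()+[x-5,y-3]
a,b=c(s,164,246),c(d,402,181);M,e=tri((s,a),(d,b));print(a,b,M,e,plane(s,a,45),plane(d,b,45))
E
python3 go.py 566.8 -206.4 165 1.316
```

```text
[163.38940706 246.12858095] [401.64587665 181.21968122] [ 567.85459139 -212.01226567   43.6860807 ] [0.14, 0.14] [ 569.14642579 -211.75197178   45.        ] [ 567.4762789 -209.8232526   45.       ]
tx ty tz [-2.7 -8.1 32.7] roll -0.0 alt 3.141 t 20.5833 j6 -0.2
```

step_arm:
  moves:
    - {"tx":-1,"ty":-3,"tz":0,"roll":0}
    - {"tx":-3,"ty":-7,"tz":5,"roll":0}
    - {"tx":-3,"ty":-8,"tz":14,"roll":0}
    - {"tx":-3,"ty":-8,"tz":23,"roll":0}
    - {"tx":-3,"ty":-8,"tz":29,"roll":0}
    - {"tx":-3,"ty":-8,"tz":33,"roll":0}
    - {"tx":-3,"ty":-8,"tz":33,"roll":0}
    - {"tx":-3,"ty":-8,"tz":33,"roll":0}

```text
t: 21.25
eef_pos: [567.1, -206.9, 164.8]
tcp_rot: [-3.141, -0.0, 1.316]
ft_force: [-0.1, 1.0, -0.8]
opening: 0.225
grip_force: 30.0
```

```bash
python3 tilt.py "[0.8,-4.4,-110.3]" "[0,0.04,1]"
python3 - <<'E'
from cell import env
print(env.state()["ft_force"])
E
```

```text
tcp [ 567.27 -206.95  165.36]
axis [0.03 0.05 1.  ] tilt 3.4492699736177177 along tx,ty deg 3.3475358377334774 0.8228616416908696 [13, 12]
axis point at tip height [ 565.21 -211.92   55.06] off [  -2.07   -4.97 -110.3 ]
scene proj [162.26 241.29] brass [162. 240.] [ 7 13  1  1  1]
side proj [403.32 177.17] brass [402.5 174. ] [ 6 10  2  3  6]
[-0.74555786  0.27567697 -0.29489041]
```

step_arm:
  moves:
    - {"tx":0,"ty":1,"tz":3,"roll":0}
    - {"tx":0,"ty":1,"tz":6,"roll":0}
    - {"tx":0,"ty":1,"tz":9,"roll":0}
    - {"tx":0,"ty":1,"tz":10,"roll":0}
    - {"tx":0,"ty":1,"tz":10,"roll":0}
    - {"tx":0,"ty":1,"tz":10,"roll":0}

```text
t: 21.85
eef_pos: [568.0, -207.1, 155.0]
tcp_rot: [-3.141, -0.0, 1.316]
ft_force: [-0.0, 0.2, -1.1]
opening: 0.224
grip_force: 30.0
```

step_arm:
  moves:
    - {"tx":0,"ty":0,"tz":1,"roll":0}
    - {"tx":0,"ty":0,"tz":2,"roll":0}
    - {"tx":0,"ty":0,"tz":2,"roll":0}
    - {"tx":0,"ty":0,"tz":2,"roll":0}

```text
t: 22.18
eef_pos: [568.0, -207.1, 153.1]
tcp_rot: [-3.142, -0.0, 1.316]
ft_force: [0.2, -0.2, -1.0]
opening: 0.221
grip_force: 30.0
```

step_arm:
  moves:
    - {"tx":0,"ty":0,"tz":1,"roll":0}
    - {"tx":0,"ty":0,"tz":2,"roll":0}
    - {"tx":0,"ty":0,"tz":2,"roll":0}
    - {"tx":0,"ty":0,"tz":2,"roll":0}

```text
t: 22.52
eef_pos: [568.1, -207.1, 151.2]
tcp_rot: [3.141, -0.0, 1.316]
ft_force: [-0.2, 0.2, 0.2]
opening: 0.223
grip_force: 30.0
```

step_arm:
  moves:
    - {"tx":0,"ty":0,"tz":1,"roll":0}
    - {"tx":0,"ty":0,"tz":2,"roll":0}
    - {"tx":0,"ty":0,"tz":2,"roll":0}
    - {"tx":0,"ty":0,"tz":2,"roll":0}

```text
t: 22.85
eef_pos: [568.1, -207.2, 149.1]
tcp_rot: [3.141, -0.0, 1.316]
ft_force: [-1.0, -0.9, 0.9]
opening: 0.224
grip_force: 30.0
```

step_arm:
  moves:
    - {"tx":0,"ty":0,"tz":1,"roll":0}
    - {"tx":0,"ty":0,"tz":2,"roll":0}
    - {"tx":0,"ty":0,"tz":2,"roll":0}
    - {"tx":0,"ty":0,"tz":2,"roll":0}

```text
t: 23.18
eef_pos: [568.0, -207.2, 147.1]
tcp_rot: [3.142, -0.0, 1.316]
ft_force: [-0.2, 0.4, 2.1]
opening: 0.225
grip_force: 30.0
```

```bash
python3 - <<'E'
from cell import env,optics
import numpy as np
f=[]
for i in range(10):
    optics.read_camera("side");f.append(env.state()["ft_force"])
print(np.mean(f,0),np.std(f,0),env.state()["eef_pos"],env.state()["t"])
E
python3 tilt.py "[0,-4.4,-102.3]" "[0.02,0.04,1]"
```

```text
[0.06256197 0.05948364 1.59495896] [0.52855998 0.4571076  0.55696949] [ 568.04117168 -207.16273908  147.13920393] 23.6833
tcp [ 568.04 -207.14  147.16]
axis [0.06 0.05 1.  ] tilt 4.397909124267569 along tx,ty deg 3.680653652450484 2.399257724398422 [11, 11]
axis point at tip height [ 564.11 -211.89   44.86] off [  -3.93   -4.75 -102.3 ]
scene proj [163.45 244.52] brass [163.67 245.67] [ 7 14  2  2  3]
side proj [403.35 181.11] brass [401.5 180.5] [ 5 13  2  2  4]
```

Run:
```python
from axis import *
from cell import env,optics
d=optics.read_camera("side");s=optics.read_camera("scene");e=env.state()["eef_pos"]
M=np.array([567.9,-211.2,45]);a=np.array([0,0.045,1.]);a/=np.linalg.norm(a)
for nm,c in(("side",d),("scene",s)):
    P=proj(c,[M+a*k for k in (2,6,10,15,20,25,30,35,40,45,50,56,64,70,76,82,88)])
    o=axis(c,M,a,(2,6,10,15,20,25,30,35,40,45,50,56,64,70,76,82,88),7)
    print(nm);[print(r[0],np.round(r[1]-p,2),r[2]) for r,p in zip(o,P)]
x,y=401,181
h=cv2.cvtColor(d["pixels"],cv2.COLOR_BGR2HSV)
print(d["pixels"][172:186,394:411,0]);print(h[172:186,394:411,1])
```

```text
side
2 [0.12 0.01] 4.75
6 [-0.37 -0.04] 4.25
10 [0. 0.] 5.5
15 [0.62 0.06] 7.25
20 [0.75 0.08] 7.0
25 [0.87 0.09] 7.25
30 [1.12 0.11] 7.25
35 [0.99 0.1 ] 7.0
40 [0.87 0.09] 7.25
45 [0.99 0.1 ] 7.5
50 [1.62 0.17] 8.75
56 [0.12 0.01] 8.75
64 [-0.37 -0.04] 8.25
70 [-0.37 -0.04] 8.25
76 [-0.37 -0.04] 8.25
82 [-0.37 -0.04] 8.25
88 [-0.25 -0.03] 8.5
scene
2 [-0.48  0.12] 5.5
6 [-0.12  0.03] 4.75
10 [ 0.12 -0.03] 4.75
15 [ 0.24 -0.06] 4.5
20 [ 0.12 -0.03] 4.75
25 [ 0.12 -0.03] 4.75
30 [ 0.12 -0.03] 5.25
35 [ 0.12 -0.03] 6.75
40 [-0.36  0.09] 4.75
45 [-0.36  0.09] 5.25
50 [-0.12  0.03] 5.25
56 [0. 0.] 8.5
64 [-0.12  0.03] 9.25
70 [-0.12  0.03] 9.25
76 [-0.12  0.03] 9.25
82 [-0.12  0.03] 9.25
88 [-0.12  0.03] 9.75
[[160 163 163 165 165 153 128 107 103 102 100 100 107 127 149 160 163]
 [166 165 164 166 166 152 126 106 103 101  99  99 108 131 152 161 164]
 [175 174 171 171 166 150 124 107 103 101  99 100 110 136 155 163 164]
 [184 182 181 179 171 149 123 106 103 101 100 100 114 140 157 164 164]
 [186 187 186 186 176 153 123 106 102 102 102 108 125 147 160 164 166]
 [187 188 189 187 179 156 124 
[... 904 characters left out ...]
 19  18  19  17  17  16  19  14  16  16  15  16  18  19  19]
 [ 17  18  18  19  18  17  17  18  16  18  17  17  17  18  18  17  20]
 [ 18  18  19  18  17  18  24  34  34  24  19  16  18  16  17  19  19]
 [ 18  19  19  18  17  19  38  74  70  38  21  18  18  17  16  19  17]
 [ 18  19  19  18  17  23  59 118 111  52  21  16  16  16  17  17  19]
 [ 18  18  18  18  17  23  62 122 116  55  18  15  16  15  18  18  18]
 [ 18  19  17  17  15  17  32  52  49  27  16  16  15  16  18  18  19]
 [ 19  18  19  18  17  16  19  22  19  17  16  16  16  17  18  19  19]
 [ 19  19  17  17  18  17  18  19  16  17  17  18  18  16  18  19  19]
 [ 18  18  17  17  18  18  17  18  18  19  17  17  17  18  18  19  20]]
```

Reading only the clean stations, the probe's tip lies on the mark within about 1 mm and its tilt is about 2.6°. The push is about 2.4 N, so 1.5 mm more brings the tip to half travel.

step_arm:
  moves:
    - {"tx":0,"ty":0,"tz":0.7,"roll":0}
    - {"tx":0,"ty":0,"tz":1.5,"roll":0}
    - {"tx":0,"ty":0,"tz":1.5,"roll":0}
    - {"tx":0,"ty":0,"tz":1.5,"roll":0}
    - {"tx":0,"ty":0,"tz":1.5,"roll":0}
    - {"tx":0,"ty":0,"tz":1.5,"roll":0}
    - {"tx":0,"ty":0,"tz":1.5,"roll":0}
    - {"tx":0,"ty":0,"tz":1.5,"roll":0}
    - {"tx":0,"ty":0,"tz":1.5,"roll":0}
    - {"tx":0,"ty":0,"tz":1.5,"roll":0}

```text
t: 24.72
eef_pos: [568.0, -207.1, 145.6]
tcp_rot: [3.142, -0.0, 1.316]
ft_force: [-1.5, 0.4, 2.4]
opening: 0.223
grip_force: 30.0
```

Run:
```python
from cell import env,optics
import numpy as np
f=[]
for i in range(10):
    optics.read_camera("side");f.append(env.state()["ft_force"])
print(np.mean(f,0),env.state()["eef_pos"])
m=np.mean(f,0)[2]
if 1.2<m<4: print(env.job_done())
```

```text
[0.27187869 0.0318763  2.38392347] [ 568.00117705 -207.15373949  145.60538673]
the job is handed in; nothing more can be done
None
```

The job is handed in, though the judge returned no verdict: the roll lies flat and released on the bench, and the probe is still held about 2.6° from upright, its tip within about 1 mm of the mark and pressed with about 3 N (roughly half travel, by force).

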